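# Open the tablet locker's gate and hold it wide

### The arm

A 6-joint arm with a two-finger parallel gripper is mounted at the origin on the work surface. World frame = base frame: x ahead of the robot, y to its left, z up, the work surface at z = 0. Lengths are in m, angles in rad, forces in N, time in s.
With the tool pointing down it reaches from about 0.35 to 0.975 m from the base axis. Payload 4.9 kg.
Tool frame: the origin (TCP) lies at the very end of the fingers, on their centre line; the grasp point (between the pads) lies 19 mm behind it (manip.hold_point_z is the distance from the TCP to the grasp point, in m); z points along the fingers, x is the direction in which the jaws open and shut, and the axes are right-handed (so a half turn about z gives the same grasp; the last joint's range is limited). The gripper opens to 85 mm and grips with 20 to 120 N. Pads are 22 mm wide; open, the fingers measure 114 mm over their backs; the gripper's body (76 mm by 85 mm) begins 54 mm behind the grasp point. The pads swing forward as they close: fully open they stand 13 mm farther back than shut.
Start: joints at [1.121, 0.053, 1.613, -0, 1.476, -0.119], TCP at [0.203, 0.591, 0.231] pointing down, gripper open.
Joint ranges: [-3.01, 3.01], [-1.01, 2.22], [0.06, 2.58], [-1.02, 4.17], [0.09, 2.62], [-3.14, 3.14]. Speed limits (rad/s): [2.57, 2.57, 3.14, 3.14, 3.14, 3.14].

### API

Orientations are given as a unit quaternion [w, x, y, z].
In Python, from plant import manip gives the robot as it stands.
- The arm moves only by the shell command python3 -m handwheel 'ROWS' [OPENING]. ROWS is JSON, a list of rows, each an object of numbers: "dx", "dy", "dz": the shift along the tool's x, y, z in m; "ax", "ay", "az": the turn, a rotation vector about the tool's x, y, z in rad. In form: [{"dx": .., "dy": .., "dz": .., "ax": .., "ay": .., "az": ..}, ...]. A call has 1 to 5 rows; each row is the pose to reach, as a shift and turn from the pose commanded when the call began, along the tool's axes at that moment; what a row does not reach only later rows make up. A row lasts 1/8 s, in which the tool goes at most 62.5 mm and 10.7 degrees, less where a joint would pass 70% of its speed; a pose out of reach is approached as far as the arm can. A call with a gripper value outside its range is refused whole. OPENING is the closure in counts, from 0 (fully open) to 255 (shut), set as the call begins (- or left out, the last holds). The fingers move at their own pace and stop on an object; the grip force is fixed at half the most. Time passes only in rows, so rows that repeat a pose let the fingers close. It gives the time, the measured TCP pose, the force and the opening at its end, in the units of the state.
- manip.state(): the state, without advancing time (a new reading comes with each control period).
- manip.grab_frame(name): name is "side" or "top"; returns a dict with "image" (384x512x3 uint8, blue, green, red), "z_map" (384x512 float32, m along the optical axis (not along the pixel's ray), 0 where there is no reading), "K" (3x3 intrinsics, pixels), "xyz" and "rotation" of the camera in the world. Camera axes: x right, y up, looking along -z (the intrinsics and any distortion apply to the point x, -y, -z); pixel columns grow to the right and rows downward; lengths in m; the calibration is good to about 2 mm. A picture is of the moment at which its call begins.
- manip.job_done(): hands the job in, once; it reports no verdict.
The state is a dict: "time": time; "joint_pos": joint angles; "joint_vel": joint speeds; "joint_efforts": joint torques, N m; "tool_pos": TCP position; "tool_rot": TCP orientation; "contact_force": force on the tool from outside, world axes, zero at the start; "ft_torque": the same for the moment, N m; "gripper_width": opening from 0.0 (shut) to 1.0 (fully open).
Only numpy, scipy, OpenCV 4.12 (cv2) and the standard library are available. Lean on these libraries where they do the work, as an engineer would, in place of code of your own. Each camera call takes 0.05 s, during which the arm holds its last target.

### The job

The tablets in the loan locker on the study desk are to be taken out through its side gate. Lift the clear lid by its bar until it rests back on its stop and let go of it, then squeeze the two catches fully, each sliding tab towards its fixed finger rest: first the catch nearer the gate's hinge, and only then the one nearer its free end. Then swing the gate out past its detent until it stands about square to the doorway and finish while still holding it there, with the lid left open and the bottle, tumbler and carton left alone.

Things in the scene. Friction and masses are not known exactly. Their poses are not given: they have to be found in the camera images.
- locker: Fixed grey box of tablets, 296 (x) by 208 mm (y), walls 8 mm, top at z 118. Origin at table height under the box's middle; offsets in these notes are (x, y, z) mm in its frame. The gate closes its open -y side (y -98); a 6 mm base board runs on to y -210 under the gate's swing. Inside along the gate an aluminium deck (y -90..-32, top z 72) carries the catches.
- lid (a joint): Lid hinge, rad: 0 shut (covers catches and gate post), 1.75 on its stop, leaning back. Clear plate 296 by 206 mm, 6 mm thick, about 350 g, hinged on top of the +y wall; let go before about 1.4 it falls shut, past 1.6 it falls on to the stop. Shut, its underside is at z 120, its top at z 126.
- lid_bar (a point): Middle of the lid's grip: a round bar 12 mm in diameter along the locker's x, 110 mm long between its legs, axis 39 mm above the lid's top face, 190 mm from the hinge line and 19 mm from the lid's free (-y) edge; this point is on the bar's axis, at z 165 when shut.
- lid_hinge (a point): Middle of the lid's hinge line (parallel to the locker's x axis), at (0, 108, 119) mm of the locker; fixed.
- catch_a (a joint): Catch nearer the gate's hinge, to be squeezed first: slide in m, 0 latched, 0.012 fully squeezed; its hook lets the gate go beyond 0.007. The tab moves along the locker's +x towards its fixed rest against about 5 N of friction and stays where it is left. Under the lid.
- catch_a_mid (a point): Fixed point at (-60, -60, 97), half-way between catch a's black tab (-x side, as latched) and black finger rest (+x side): upright plates 8 mm thick (x), 26 mm wide (y), from the deck (z 72) to z 108. Outside to outside along x: 40 mm latched, 28 mm squeezed. Squeeze from above, fingers closing along x; 40 mm is free beyond each plate.
- rest_a: Fixed finger rest of catch a, the plate on its +x side. Origin under its centre, at deck height.
- catch_b (a joint): Catch nearer the gate's free end, to be squeezed second: as catch_a.
- catch_b_mid (a point): Middle of catch b, as catch_a_mid, at (32, -60, 97) of the locker.
- rest_b: Fixed finger rest of catch b, as rest_a.
- gate (a joint): Gate hinge, rad: 0 shut, grows as the free end swings out to -y (clockwise from above), end 1.6. Latched by both catches. A spring pulls it shut (0.4 N at the post when shut, 1.5 N wide open). A sprung ball in the base board catches the gate at about 0.49 to 0.61 (about 4 N at the post to pass); let go wide open, the gate swings back.
- gate_post (a point): Middle of the gate's grip: an upright steel post 14 mm in diameter on the gate's free end, from z 70 to z 117; this point is on its axis at z 98, 230 mm from the hinge axis, at (105, -98) when shut. Pinch it from above. The gate is a grey panel 235 mm long, 8 mm thick, z 17..70.
- gate_hinge (a point): Point on the gate's upright hinge axis at the post's height, at (-125, -98, 98) of the locker; fixed.
- bottle: Bystander: bottle, 66 mm across, 190 mm tall, origin under its foot.
- tumbler: Bystander: open white tumbler, 76 mm across, 110 mm tall, origin under its foot.
- carton: Bystander: cardboard carton 160 by 70 by 50 mm, origin under its centre.

How it is judged:
By the outcome, as a careful person would: the job done as asked, in the order asked, and still so for the second after the job is handed in, while the arm keeps its last pose, push and grip.
It also fails if it takes over 69 s, if anything falls off the work surface, if the arm or the gripper's body presses on something with over 40 N, if the wrist force passes 120 N, or if a joint passes its speed limit or range.

## Working session

There is one attempt and no reset: what is moved stays moved. The work goes in short steps, Python scripts to look and compute and a shell command to move; the robot and the scene stay as the last step left them, time stands still between calls to the robot, and variables do not carry over. Pictures are saved under pics/ and viewed, and the job is handed in when it is done.

```bash
ls; mkdir -p pics
python3 - <<'E'
from plant import manip
import cv2,numpy as np
print(manip.state()); print(manip.hold_point_z)
for n in("side","top"):
    f=manip.grab_frame(n); cv2.imwrite(f"pics/{n}0.png",f["image"]); np.savez(f"{n}0.npz",**f); print(n,f["K"],f["xyz"],f["rotation"],[k for k in f])
E
```

```text
pics
{'time': 0.0, 'joint_pos': array([ 1.12096061e+00,  5.33780453e-02,  1.61426290e+00, -1.96030677e-05,
        1.47600968e+00, -1.19020333e-01]), 'joint_vel': array([-0.00275159, -0.00236423, -0.00018209,  0.00051049, -0.00136808,
       -0.00223334]), 'joint_efforts': array([ 2.21002258e-03, -3.93668354e+01, -3.70181465e+01, -3.21413415e-05,
        6.87009029e-03,  2.86960915e-05]), 'tool_pos': array([0.20275725, 0.59054926, 0.23006846]), 'tool_rot': array([ 5.02756018e-04,  8.13883018e-01,  5.81027860e-01, -8.97855977e-04]), 'contact_force': array([-0.08385531, -0.42662912,  0.2099652 ]), 'ft_torque': array([ 0.01236077,  0.01260037, -0.0359577 ]), 'gripper_width': 1.0027167620044586}
0.0187
side [[442.04210074   0.         257.45299589]
 [  0.         442.04210074 183.75213164]
 [  0.           0.           1.        ]] [0.3382472  0.96310289 1.33855242] [-0.10651494 -0.04494426  0.32752835  0.93774184] ['image', 'z_map', 'K', 'xyz', 'rotation']
top [[362.08973211   0.         253.95444486]
 [  0.         362.08973211 194.80148439]
 [  0.           0.           1.        ]] [0.35111058 0.01086227 1.25811174] [ 0.70914103  0.07191654 -0.06420956 -0.69844409] ['image', 'z_map', 'K', 'xyz', 'rotation']
```

View pics/side0.png

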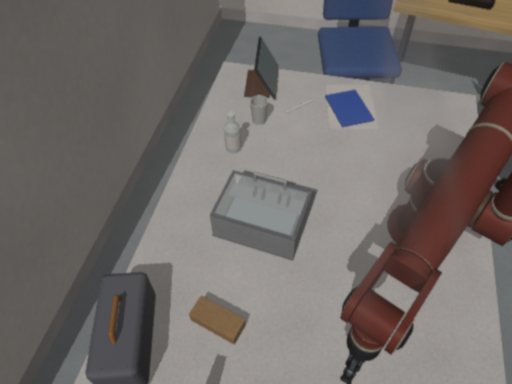

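View pics/top0.png

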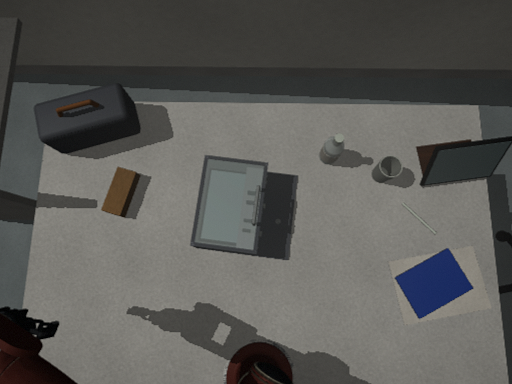

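Both views show the locker in the middle, with its dark base board (gate side) to the right in the top view (cols 260–297, rows 173–258). The bar is at about (258,205). The bottle is at (333,148), the tumbler at (387,170) and the carton at (121,192), all clear of it.

```bash
cat > h.py <<'E'
import numpy as np,cv2
from scipy.spatial.transform import Rotation as R
def rot(q): return R.from_quat(np.r_[q[1:],q[0]]).as_matrix()
def cloud(f):
    K=f["K"];z=f["z_map"];v,u=np.mgrid[:z.shape[0],:z.shape[1]]
    P=np.stack([(u-K[0,2])/K[0,0]*z,-(v-K[1,2])/K[1,1]*z,-z],-1)
    return P@rot(f["rotation"]).T+f["xyz"]
def ray(f,u,v,h):
    K=f["K"];d=rot(f["rotation"])@np.array([(u-K[0,2])/K[0,0],-(v-K[1,2])/K[1,1],-1]);
    return f["xyz"]+d*(h-f["xyz"][2])/d[2]
def proj(f,p):
    K=f["K"];c=rot(f["rotation"]).T@(np.array(p)-f["xyz"]);return K[0,0]*c[0]/-c[2]+K[0,2],K[1,1]*-c[1]/-c[2]+K[1,2]
E
python3 - <<'E'
from h import *
for n in("top","side"):
    f=dict(np.load(n+"0.npz")); P=cloud(f); 
    if n=="top":
        h=P[...,2]
        for r in range(150,265,8): print(r,[int(round(1000*x)) for x in h[r,185:305:6]])
    im=f["image"]; 
    c=im[140:275,170:315] if n=="top" else im[155:270,190:330]
    cv2.imwrite(f"pics/{n}0z.png",cv2.resize(np.clip(c*1.5,0,255).astype(np.uint8),None,fx=5,fy=5,interpolation=cv2.INTER_CUBIC))
E
```

```text
150 [0, 1, -4, 2, 8, 2, 6, 1, 1, -1, -5, 0, 2, -3, 1, 2, 2, 1, 2, -4]
158 [2, 0, 2, 0, 130, 128, 126, 125, 127, 2, 0, 0, -5, 2, 1, 3, -2, 1, 1, 4]
166 [0, 3, 2, 124, 121, 126, 126, 128, 123, 127, 125, 125, 126, 127, 3, 1, 3, 2, 0, -2]
174 [2, -1, -1, 129, 127, 125, 129, 126, 127, 128, 126, 124, 126, 127, 6, 6, 5, 0, 3, 3]
182 [-1, 2, 1, 128, 125, 128, 124, 125, 125, 125, 125, 131, 124, 124, 3, 7, 6, 8, 7, -3]
190 [-2, 2, 1, 125, 125, 125, 123, 127, 124, 127, 126, 126, 171, 125, 5, 6, 10, 3, 5, -1]
198 [3, -3, 126, 121, 127, 125, 126, 128, 128, 126, 128, 125, 170, 6, 8, 5, 9, 8, 10, 1]
206 [3, -3, 126, 124, 126, 127, 128, 1258, 130, 125, 129, 124, 165, 89, 6, 5, 5, 7, 11, 0]
214 [1, 1, 132, 126, 126, 128, 124, 123, 128, 128, 124, 125, 128, 3, 3, 5, 4, 6, 2, -2]
222 [-2, 0, 127, 128, 123, 127, 128, 122, 124, 126, 127, 126, 126, 10, 10, 8, 6, 8, 0, 0]
230 [0, 0, 126, 127, 126, 124, 133, 123, 127, 128, 124, 124, 124, 3, 9, 4, 5, 7, -3, 1]
238 [5, 129, 125, 128, 126, 127, 124, 126, 128, 122, 125, 128, 128, 5, 6, 1, 4, 4, 3, 2]
246 [-4, -7, 117, 129, 126, 128, 126, 130, 127, 126, 129, 123, 5, 3, 9, 7, 3, 4, -1, 2]
254 [-3, -3, -4, -2, -3, 0, 0, 3, 3, 0, 3, 24, 7, 3, 7, 8, 10, 3, -5, -3]
262 [-2, 0, 2, -1, 3, -1, 1, 2, -1, 4, 2, 1, 2, -1, 2, -3, 3, 3, 3, -2]
```

Run:
```python
from h import *
f=dict(np.load("top0.npz")); P=cloud(f); h=P[...,2]
m=((h>0.112)&(h<0.130)).astype(np.uint8); m[:,:180]=0;m[:,310:]=0;m[:140]=0;m[270:]=0
pts=P[m>0][:,:2].astype(np.float32)*1000
print(len(pts),cv2.minAreaRect(pts), cv2.boxPoints(cv2.minAreaRect(pts)))
```

```text
5627 ((546.1380615234375, 103.9744873046875), (212.1444091796875, 296.71868896484375), 83.39216613769531) [[386.5582    15.679062]
 [681.3058   -18.46524 ]
 [705.7179   192.26991 ]
 [410.97034  226.41422 ]]
```

View pics/top0z.png

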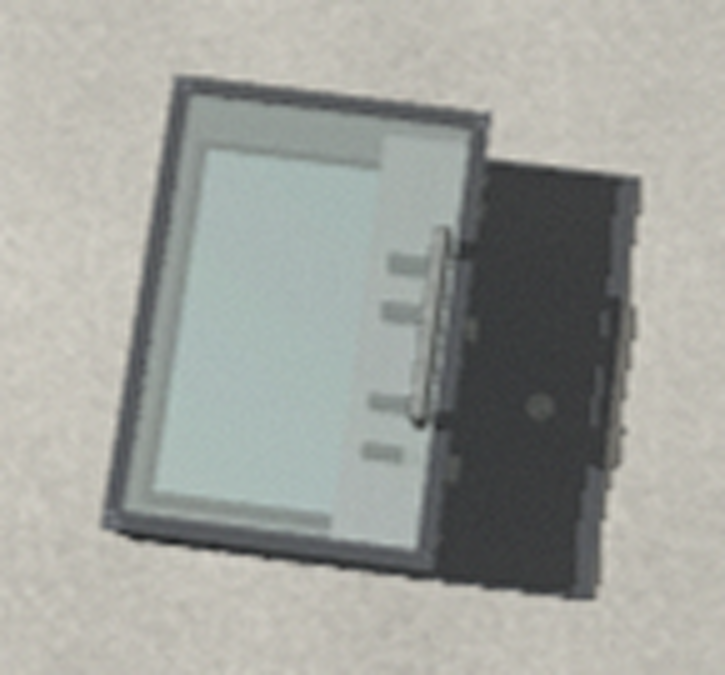

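View pics/side0z.png

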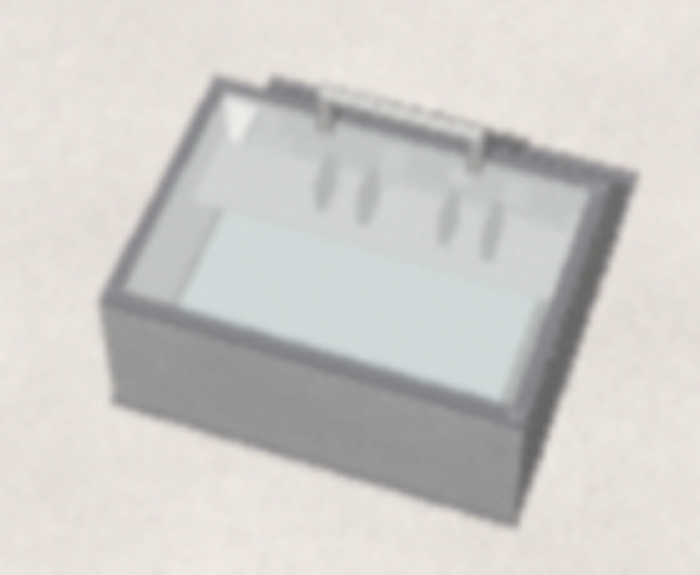

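Run:
```python
from h import *
loc=np.array([[148,108],[148,-98],[-148,-98],[-148,108]])*1. # lid corners, order
T=dict(np.load("top0.npz"));S=dict(np.load("side0.npz"))
zt=[(178,77),(490,113),(435,570),(105,530)]
zs=[(520,420),None,None,None]
def fit(W,L):
    a,b=L-L.mean(0),W-W.mean(0); th=np.arctan2((a[:,0]*b[:,1]-a[:,1]*b[:,0]).sum(),(a*b).sum())
    c,s=np.cos(th),np.sin(th);Rm=np.array([[c,-s],[s,c]]); t=W.mean(0)-Rm@L.mean(0)
    print("th",th,np.degrees(th),"t",t,"res",(W-(L@Rm.T+t)).round(1).tolist()); return Rm,t,th
W=np.array([ray(T,170+x/5-.4,140+y/5-.4,.126)[:2]*1000 for x,y in zt]); fit(W,loc)
# side: which corner is which: print
zs=[(217,78),(635,175),(520,420),(103,303)]
W2=np.array([ray(S,190+x/5-.4,155+y/5-.4,.126)[:2]*1000 for x,y in zs]); print(W2)
L2=np.array([loc[np.argmin(np.linalg.norm(W-w,axis=1))] for w in W2]); print(L2); fit(W2,L2)
fit(np.r_[W,W2],np.r_[loc,L2])
P=cloud(T);h=P[...,2];m=(h>.155)&(h<.185);m[:,:230]=0;m[:,280:]=0;m[:170]=0;m[250:]=0
p=P[m];print("bar",p.mean(0)*1000,len(p))
for z,n in(((438,232),'bar far'),((420,420),'bar near')): print(n,ray(T,170+z[0]/5-.4,140+z[1]/5-.4,.165)*1000)
for z in((320,90),(480,135)): print('barS',ray(S,190+z[0]/5-.4,155+z[1]/5-.4,.165)*1000)
for z in((405,265),(400,312),(387,402),(382,453)): print('plate',ray(T,170+z[0]/5-.4,140+z[1]/5-.4,.108)*1000)
```

```text
th -0.10786154151142273 -6.1800111003796525 t [543.96682323  95.48249419] res [[-0.8, -0.8], [-0.2, 0.4], [0.9, -0.1], [0.0, 0.4]]
[[677.62206414 -16.84335973]
 [371.31022399   5.3257936 ]
 [413.46017975 217.52651627]
 [700.12353006 189.3941447 ]]
[[ 148.  -98.]
 [-148.  -98.]
 [-148.  108.]
 [ 148.  108.]]
th -0.10736319186245413 -6.151457768771926 t [540.09321423  93.87956318] res [[0.9, 2.6], [-11.1, -7.0], [8.9, 0.4], [1.3, 4.0]]
th -0.1076105247234687 -6.165628897842957 t [542.03002787  94.68102754] res [[1.2, -0.0], [1.7, 1.2], [2.8, 0.8], [2.0, 1.3], [-1.0, 1.8], [-13.1, -7.8], [7.0, -0.4], [-0.6, 3.2]]
bar [535.1318711   19.86454264 169.69350709] 150
bar far [592.2907213   14.98369827 165.        ]
bar near [475.5517972   24.20909221 165.        ]
barS [594.01602051   9.68372626 165.        ]
barS [478.17933001  24.90860936 165.        ]
plate [582.67294374  36.26867012 108.        ]
plate [551.71371469  38.94021165 108.        ]
plate [493.25750567  46.16991485 108.        ]
plate [460.64625717  48.70225053 108.        ]
```

```bash
cat >> h.py <<'E'
TH=-0.1076; TT=np.array([.5435,.0985,0])
def L2W(p): 
    c,s=np.cos(TH),np.sin(TH); p=np.array(p)/1000.
    return TT+np.array([c*p[0]-s*p[1],s*p[0]+c*p[1],p[2]])
def row(loc,ang,tilt=0,st=None):
    """loc: TCP target in locker mm; ang: jaw axis angle (deg, locker frame)"""
    from plant import manip
    s=st or manip.state(); Rm=rot(s["tool_rot"]); d=Rm.T@(L2W(loc)-s["tool_pos"])
    best=None
    for k in(0,180):
        a=np.radians(ang+k)+TH; X=np.array([np.cos(a),np.sin(a),0]);Z=np.array([0,0,-1.]);
        G=np.stack([X,np.cross(Z,X),Z],1); rv=R.from_matrix(Rm.T@G).as_rotvec()
        if best is None or np.linalg.norm(rv)<np.linalg.norm(best): best=rv
    print("d",d.round(4),"a",best.round(4),"|",L2W(loc).round(4),"t",round(s["time"],2),"F",s["contact_force"].round(1),"w",round(s["gripper_width"],3),"j",s["joint_pos"].round(2))
def where():
    from plant import manip
    s=manip.state();c,q=np.cos(TH),np.sin(TH);d=s["tool_pos"]-TT
    return (np.array([c*d[0]+q*d[1],-q*d[0]+c*d[1],d[2]])*1000).round(1)
E
python3 - <<'E'
from h import *
row((0,-82,240),90)
E
```

```text
d [-0.4347  0.5002 -0.0091] a [-0.0004  0.0018 -0.2232] | [0.5347 0.017  0.24  ] t 0.1 F [-0.2 -1.  -0.1] w 0.998 j [ 1.12  0.05  1.61  0.    1.48 -0.12]
```

```bash
python3 -m handwheel '[{"dx":-0.435,"dy":0.5,"dz":-0.009,"az":-0.223},{"dx":-0.435,"dy":0.5,"dz":-0.009,"az":-0.223},{"dx":-0.435,"dy":0.5,"dz":-0.009,"az":-0.223},{"dx":-0.435,"dy":0.5,"dz":-0.009,"az":-0.223},{"dx":-0.435,"dy":0.5,"dz":-0.009,"az":-0.223}]'
python3 - <<'E'
from h import *
row((0,-82,240),90)
E
```

```text
d [-0.4347  0.5002 -0.0091] a [-0.0004  0.0018 -0.2232] | [0.5347 0.017  0.24  ] t 0.1 F [-0.2 -1.  -0.1] w 0.998 j [ 1.12  0.05  1.61  0.    1.48 -0.12]invalid input at $[0]: expected keys dx, dy, dz, ax, ay, az
```

```bash
python3 -m handwheel '[{"dx":-0.435,"dy":0.5,"dz":-0.009,"ax":0,"ay":0,"az":-0.223},{"dx":-0.435,"dy":0.5,"dz":-0.009,"ax":0,"ay":0,"az":-0.223},{"dx":-0.435,"dy":0.5,"dz":-0.009,"ax":0,"ay":0,"az":-0.223},{"dx":-0.435,"dy":0.5,"dz":-0.009,"ax":0,"ay":0,"az":-0.223},{"dx":-0.435,"dy":0.5,"dz":-0.009,"ax":0,"ay":0,"az":-0.223}]'
python3 - <<'E'
from h import *
row((0,-82,240),90)
E
```

```text
time: 0.72
tool_pos: [0.3596, 0.3189, 0.2352]
tool_rot: [0.0, 0.744, 0.668, -0.0]
contact_force: [1.0, 1.3, 0.2]
gripper_width: 1.007
d [-0.2814  0.2064 -0.0048] a [-0.      0.0002  0.0003] | [0.5347 0.017  0.24  ] t 0.72 F [1.  1.3 0.2] w 1.007 j [ 0.57 -0.31  1.93 -0.    1.51 -0.89]
```

```bash
python3 -m handwheel '[{"dx":-0.281,"dy":0.206,"dz":-0.005,"ax":0,"ay":0,"az":0},{"dx":-0.281,"dy":0.206,"dz":-0.005,"ax":0,"ay":0,"az":0},{"dx":-0.281,"dy":0.206,"dz":-0.005,"ax":0,"ay":0,"az":0},{"dx":-0.281,"dy":0.206,"dz":-0.005,"ax":0,"ay":0,"az":0},{"dx":-0.281,"dy":0.206,"dz":-0.005,"ax":0,"ay":0,"az":0}]'
python3 - <<'E'
from h import *
row((0,-82,240),90)
row((0,-82,150),90)
from plant import manip
f=manip.grab_frame("side");np.savez("side1.npz",**f);cv2.imwrite("pics/side1.png",f["image"])
E
```

```text
time: 1.35
tool_pos: [0.5162, 0.0484, 0.2398]
tool_rot: [-0.0, 0.744, 0.668, 0.0]
contact_force: [0.9, 1.4, -0.6]
gripper_width: 0.997
d [-0.0293  0.0217 -0.0003] a [-0.0001 -0.0003 -0.0005] | [0.5347 0.017  0.24  ] t 1.35 F [ 0.9  1.4 -0.6] w 0.997 j [-0.05 -0.21  1.85  0.    1.5  -1.51]
d [-0.0293  0.0217  0.0897] a [-0.0001 -0.0003 -0.0005] | [0.5347 0.017  0.15  ] t 1.35 F [ 0.9  1.4 -0.6] w 0.997 j [-0.05 -0.21  1.85  0.    1.5  -1.51]
```

View pics/side1.png

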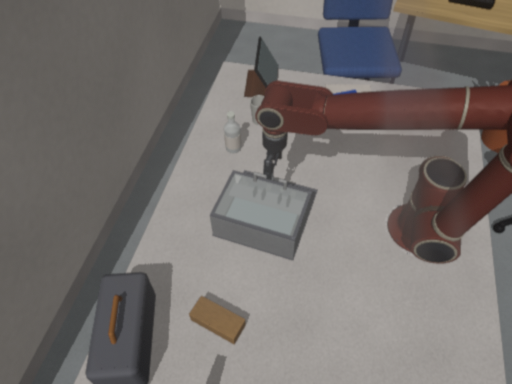

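The side view shows the gripper at (270,165), straddling the bar and just short of it. I'll centre it, then go down.

```bash
python3 -m handwheel '[{"dx":-0.029,"dy":0.022,"dz":0.0,"ax":0,"ay":0,"az":0},{"dx":-0.029,"dy":0.022,"dz":0.05,"ax":0,"ay":0,"az":0},{"dx":-0.029,"dy":0.022,"dz":0.09,"ax":0,"ay":0,"az":0},{"dx":-0.029,"dy":0.022,"dz":0.09,"ax":0,"ay":0,"az":0}]'
python3 - <<'E'
from h import *
row((0,-82,150),90)
E
python3 -m handwheel '[{"dx":0,"dy":0,"dz":0,"ax":0,"ay":0,"az":0},{"dx":0,"dy":0,"dz":0,"ax":0,"ay":0,"az":0},{"dx":0,"dy":0,"dz":0,"ax":0,"ay":0,"az":0},{"dx":0,"dy":0,"dz":0,"ax":0,"ay":0,"az":0},{"dx":0,"dy":0,"dz":0,"ax":0,"ay":0,"az":0}]' 255
python3 - <<'E'
from h import *
row((0,-82,150),90)
E
```

```text
time: 1.9
tool_pos: [0.5313, 0.0194, 0.1455]
tool_rot: [-0.003, 0.744, 0.668, -0.003]
contact_force: [0.7, -0.5, 0.2]
gripper_width: 1.002
d [-0.0021  0.0036 -0.0045] a [-0.0092  0.0001 -0.0005] | [0.5347 0.017  0.15  ] t 1.9 F [ 0.7 -0.5  0.2] w 1.002 j [-0.1  -0.1   1.91 -0.    1.34 -1.57]
time: 2.52
tool_pos: [0.5349, 0.018, 0.1512]
tool_rot: [0.001, 0.744, 0.668, -0.001]
contact_force: [-1.9, -4.9, 4.7]
gripper_width: 0.113
d [-0.0011 -0.0001  0.0012] a [ 0.0013  0.0027 -0.0003] | [0.5347 0.017  0.15  ] t 2.52 F [-1.9 -4.9  4.7] w 0.113 j [-0.1  -0.1   1.9  -0.    1.34 -1.57]
```

```bash
python3 - <<'E'
import numpy as np
for t in np.arange(0,1.76,.125).tolist()+[1.72]:
    p=np.arctan2(46,190)+t; print(round(t,3),"dx",round(.19-.1955*np.cos(p),3),"dz",round(-.1955*np.sin(p)+.046,3))
E
python3 -m handwheel '[{"dx":0.002,"dy":0,"dz":-0.012,"ax":0,"ay":0,"az":0},{"dx":0.007,"dy":0,"dz":-0.024,"ax":0,"ay":0,"az":0},{"dx":0.013,"dy":0,"dz":-0.046,"ax":0,"ay":0,"az":0},{"dx":0.013,"dy":0,"dz":-0.046,"ax":0,"ay":0,"az":0}]'
python3 - <<'E'
from h import *
print(where())
row((0,-82,150),90)
E
```

```text
0.0 dx -0.0 dz -0.0
0.125 dx 0.007 dz -0.023
0.25 dx 0.017 dz -0.046
0.375 dx 0.03 dz -0.066
0.5 dx 0.045 dz -0.085
0.625 dx 0.063 dz -0.102
0.75 dx 0.082 dz -0.117
0.875 dx 0.104 dz -0.129
1.0 dx 0.126 dz -0.139
1.125 dx 0.15 dz -0.145
1.25 dx 0.174 dz -0.149
1.375 dx 0.198 dz -0.149
1.5 dx 0.222 dz -0.147
1.625 dx 0.246 dz -0.141
1.75 dx 0.269 dz -0.133
1.72 dx 0.264 dz -0.135
time: 3.02
tool_pos: [0.5367, 0.0344, 0.1968]
tool_rot: [-0.001, 0.744, 0.668, 0.002]
contact_force: [6.3, 3.5, -6.0]
gripper_width: 0.116
[ 1.000e-01 -6.450e+01  1.968e+02]
d [-0.0178 -0.0003  0.0467] a [ 0.0024 -0.0046  0.0009] | [0.5347 0.017  0.15  ] t 3.02 F [ 6.3  3.5 -6. ] w 0.116 j [-0.08 -0.14  1.85  0.    1.42 -1.54]
```

```bash
python3 -m handwheel '[{"dx":0.017,"dy":0,"dz":-0.02,"ax":0,"ay":0,"az":0},{"dx":0.032,"dy":0,"dz":-0.039,"ax":0,"ay":0,"az":0},{"dx":0.05,"dy":0,"dz":-0.056,"ax":0,"ay":0,"az":0},{"dx":0.069,"dy":0,"dz":-0.071,"ax":0,"ay":0,"az":0},{"dx":0.091,"dy":0,"dz":-0.083,"ax":0,"ay":0,"az":0}]'
python3 - <<'E'
from h import *
print(where())
row((0,-82,150),90)
E
python3 -m handwheel '[{"dx":0.022,"dy":0,"dz":-0.01,"ax":0,"ay":0,"az":0},{"dx":0.046,"dy":0,"dz":-0.016,"ax":0,"ay":0,"az":0},{"dx":0.07,"dy":0,"dz":-0.02,"ax":0,"ay":0,"az":0},{"dx":0.094,"dy":0,"dz":-0.02,"ax":0,"ay":0,"az":0},{"dx":0.118,"dy":0,"dz":-0.018,"ax":0,"ay":0,"az":0}]'
python3 - <<'E'
from h import *
print(where())
row((0,-82,150),90)
E
```

```text
time: 3.65
tool_pos: [0.5467, 0.1198, 0.2846]
tool_rot: [0.004, 0.745, 0.667, -0.001]
contact_force: [-2.5, -9.8, 11.5]
gripper_width: 0.109
[  0.9  21.6 284.6]
d [-0.1026 -0.0014  0.1353] a [ 0.0054  0.0073 -0.0026] | [0.5347 0.017  0.15  ] t 3.65 F [-2.5 -9.8 11.5] w 0.109 j [ 0.09 -0.13  1.7  -0.01  1.57 -1.37]
time: 4.28
tool_pos: [0.5607, 0.24, 0.2998]
tool_rot: [0.003, 0.745, 0.668, 0.003]
contact_force: [9.2, -3.5, -0.6]
gripper_width: 0.11
[  1.9 142.6 299.8]
d [-0.2246 -0.0028  0.1498] a [ 0.0079 -0.     -0.0014] | [0.5347 0.017  0.15  ] t 4.28 F [ 9.2 -3.5 -0.6] w 0.11 j [ 0.28 -0.02  1.57 -0.    1.58 -1.18]
```

```bash
python3 -m handwheel '[{"dx":0.024,"dy":0,"dz":0.006,"ax":0,"ay":0,"az":0},{"dx":0.042,"dy":0,"dz":0.012,"ax":0,"ay":0,"az":0},{"dx":0.046,"dy":0,"dz":0.013,"ax":0,"ay":0,"az":0},{"dx":0.046,"dy":0,"dz":0.013,"ax":0,"ay":0,"az":0}]'
python3 - <<'E'
from h import *
print(where())
row((0,-82,150),90)
from plant import manip
f=manip.grab_frame("side");np.savez("side2.npz",**f);cv2.imwrite("pics/side2.png",f["image"])
E
```

```text
time: 4.78
tool_pos: [0.5658, 0.2848, 0.2849]
tool_rot: [0.003, 0.745, 0.668, 0.002]
contact_force: [9.5, -3.0, 0.2]
gripper_width: 0.108
[  2.2 187.6 284.9]
d [-0.2694 -0.0027  0.1353] a [ 0.0066  0.0016 -0.0014] | [0.5347 0.017  0.15  ] t 4.78 F [ 9.5 -3.   0.2] w 0.108 j [ 0.35  0.04  1.53 -0.    1.56 -1.11]
```

View pics/side2.png

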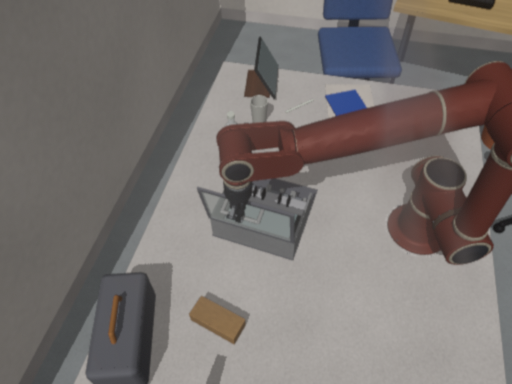

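The side view shows the lid standing open, its edge running from (200,190) to (212,215), with the gripper holding the bar at (238,215). I'll open part way and then lift out.

```bash
python3 -m handwheel '[{"dx":0,"dy":0,"dz":0,"ax":0,"ay":0,"az":0},{"dx":0,"dy":0,"dz":0,"ax":0,"ay":0,"az":0},{"dx":0,"dy":0,"dz":-0.02,"ax":0,"ay":0,"az":0},{"dx":0,"dy":0,"dz":-0.05,"ax":0,"ay":0,"az":0},{"dx":0,"dy":0,"dz":-0.08,"ax":0,"ay":0,"az":0}]' 160
python3 - <<'E'
from h import *
print(where())
row((0,187,400),90)
from plant import manip
f=manip.grab_frame("side");np.savez("side3.npz",**f);cv2.imwrite("pics/side3.png",f["image"])
f=manip.grab_frame("top");np.savez("top3.npz",**f);cv2.imwrite("pics/top3.png",cv2.resize(f["image"][120:280,160:320],None,fx=3.7,fy=3.7,interpolation=cv2.INTER_CUBIC))
E
```

```text
time: 5.45
tool_pos: [0.5632, 0.2859, 0.3665]
tool_rot: [0.0, 0.744, 0.668, 0.001]
contact_force: [0.1, -0.6, 0.8]
gripper_width: 0.376
[ -0.6 188.4 366.5]
d [-0.0014  0.0006 -0.0335] a [ 0.0008 -0.0008  0.0002] | [0.5636 0.2844 0.4   ] t 5.45 F [ 0.1 -0.6  0.8] w 0.376 j [ 0.35  0.02  1.42  0.    1.7  -1.11]
```

View pics/side3.png

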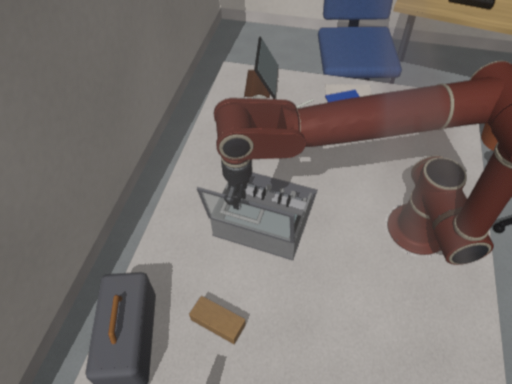

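View pics/top3.png

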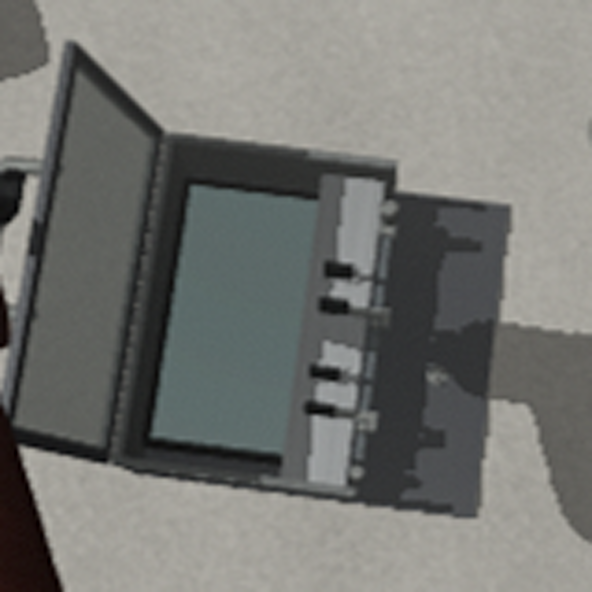

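The lid stays open with the gripper clear of the bar. In the zoomed top view the black plates show at (340,270), (334,305) for catch b and (325,372), (321,408) for catch a, and the gate post shows at (390,210). I'll measure these.

Run:
```python
from h import *
T=dict(np.load("top3.npz"));g=T["image"].max(2)
x0,x1,y0,y1=238,266,188,236
sub=cv2.resize(g[y0:y1,x0:x1],None,fx=8,fy=8,interpolation=cv2.INTER_CUBIC)
_,m=cv2.threshold(sub,45,255,cv2.THRESH_BINARY_INV)
n,lab,st,c=cv2.connectedComponentsWithStats(m)
def w2l(p):
    c_,s=np.cos(TH),np.sin(TH);d=p-TT;return (np.array([c_*d[0]+s*d[1],-s*d[0]+c_*d[1]])*1000).round(1)
for i in range(1,n):
    if st[i,4]>150:
        u=x0+(c[i][0]+.5)/8-.5;v=y0+(c[i][1]+.5)/8-.5;
        print(st[i],round(u,1),round(v,1),w2l(ray(T,u,v,.108)))
for z in((390,210),): print("post",w2l(ray(T,160+z[0]/3.7-.4,120+z[1]/3.7-.4,.117)))
for z in((397,163),(355,492),(122,463),(165,133)): print("wall",w2l(ray(T,160+z[0]/3.7-.4,120+z[1]/3.7-.4,.118)))
S=dict(np.load("side3.npz"));cv2.imwrite("pics/side3z.png",cv2.resize(S["image"][165:265,190:330],None,fx=5.5,fy=5.5,interpolation=cv2.INTER_CUBIC))
```

```text
[  79   23   60   34 1520] 250.8 192.7 [ 45.3 -58.4]
[  68  101   63   34 1630] 249.7 202.4 [ 13.2 -59. ]
[  47  247   63   31 1290] 247.3 220.5 [-45.8 -58.6]
[  37  325   63   31 1216] 245.9 230.2 [-77.1 -57.9]
post [102.8 -97.7]
wall [145.7 -98.8]
wall [-143.3  -97.2]
wall [-143.5  101.3]
wall [148.2 108.6]
```

View pics/side3z.png

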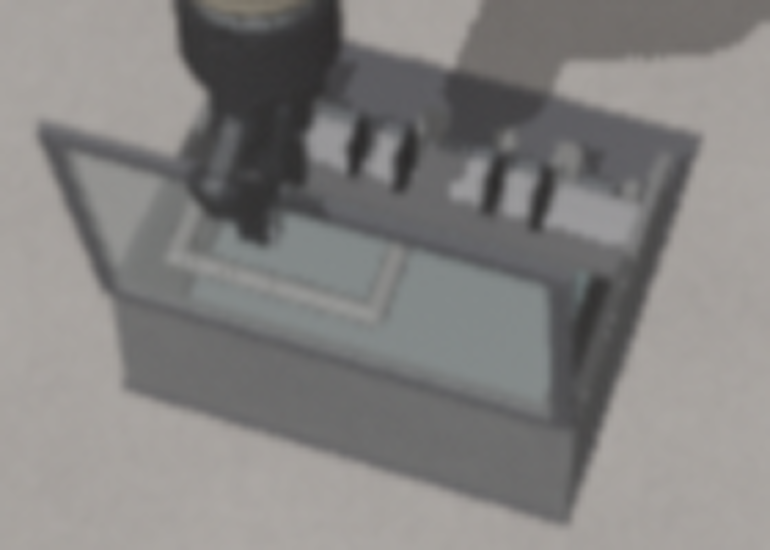

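Run:
```python
from h import *
row((-55,-59,366),0)
```

```text
d [-0.248  -0.0559  0.0032] a [ 0.0101  0.0031 -1.5707] | [0.4825 0.0457 0.366 ] t 5.55 F [-0.5  0.6  0.8] w 0.372 j [ 0.35  0.02  1.42  0.    1.69 -1.11]
```

```bash
python3 -m handwheel '[{"dx":-0.06,"dy":-0.01,"dz":-0.005,"ax":0,"ay":0,"az":0.18},{"dx":-0.12,"dy":-0.02,"dz":-0.005,"ax":0,"ay":0,"az":0.36},{"dx":-0.18,"dy":-0.035,"dz":-0.005,"ax":0,"ay":0,"az":0.54},{"dx":-0.23,"dy":-0.05,"dz":0,"ax":0,"ay":0,"az":0.72},{"dx":-0.248,"dy":-0.056,"dz":0,"ax":0,"ay":0,"az":0.9}]' 60
python3 - <<'E'
from h import *
row((-55,-59,366),0)
row((-55,-59,200),0)
E
```

```text
time: 6.18
tool_pos: [0.4797, 0.0432, 0.3634]
tool_rot: [-0.0, 0.962, 0.274, -0.0]
contact_force: [0.4, 0.9, -0.5]
gripper_width: 0.77
d [ 0.0038 -0.0007 -0.0026] a [-1.00e-04  7.00e-04  6.62e-01] | [0.4825 0.0457 0.366 ] t 6.17 F [ 0.4  0.9 -0.5] w 0.77 j [-0.06 -0.34  1.75 -0.    1.73 -0.62]
d [ 0.0039 -0.0007  0.1634] a [-1.00e-04  7.00e-04  6.62e-01] | [0.4825 0.0457 0.2   ] t 6.17 F [ 0.4  0.9 -0.5] w 0.77 j [-0.06 -0.34  1.75 -0.    1.73 -0.62]
```

```bash
python3 -m handwheel '[{"dx":0.004,"dy":0,"dz":0.05,"ax":0,"ay":0,"az":0.18},{"dx":0.004,"dy":0,"dz":0.1,"ax":0,"ay":0,"az":0.36},{"dx":0.004,"dy":0,"dz":0.15,"ax":0,"ay":0,"az":0.54},{"dx":0.004,"dy":0,"dz":0.183,"ax":0,"ay":0,"az":0.66},{"dx":0.004,"dy":0,"dz":0.203,"ax":0,"ay":0,"az":0.662}]' 60
python3 - <<'E'
from h import *
from plant import manip
f=manip.grab_frame("side");cv2.imwrite("pics/side4.png",cv2.resize(f["image"][115:265,190:370],None,fx=4,fy=4,interpolation=cv2.INTER_CUBIC))
row((-55,-59,80),0)
E
```

```text
time: 6.8
tool_pos: [0.4831, 0.0474, 0.1586]
tool_rot: [-0.0, 0.999, -0.049, -0.002]
contact_force: [-0.2, -0.2, -0.0]
gripper_width: 0.763
d [0.001  0.0016 0.0766] a [0.0002 0.0061 0.0106] | [0.4825 0.0457 0.08  ] t 6.85 F [-0.9 -0.  -1.6] w 0.762 j [-0.06 -0.23  2.01  0.    1.37  0.04]
```

View pics/side4.png

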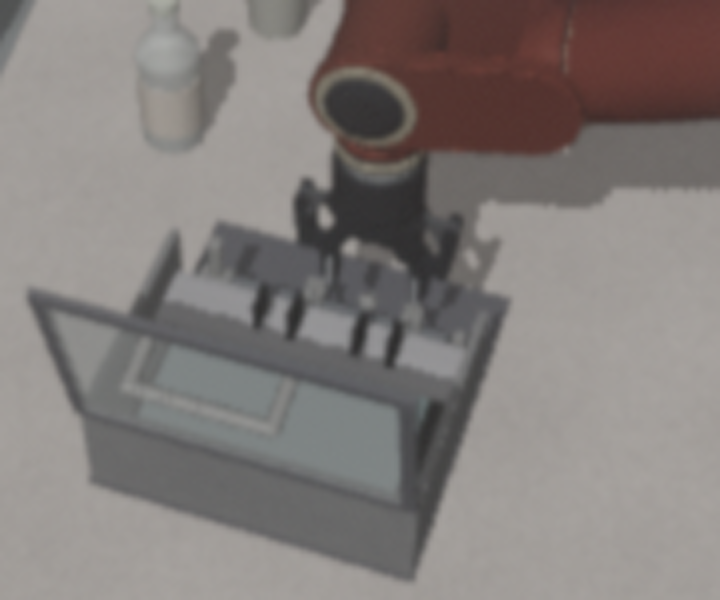

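The fingers, at (330,285) and (430,290), bracket catch a's plates at (358,335) and (393,345). Catch b is clear on the left. I'll go down and squeeze.

```bash
python3 -m handwheel '[{"dx":0.001,"dy":0.001,"dz":0.03,"ax":0,"ay":0,"az":0.01},{"dx":0.001,"dy":0.001,"dz":0.06,"ax":0,"ay":0,"az":0.01},{"dx":0.001,"dy":0.001,"dz":0.076,"ax":0,"ay":0,"az":0.01},{"dx":0.001,"dy":0.001,"dz":0.076,"ax":0,"ay":0,"az":0.01}]' 60
python3 - <<'E'
from h import *
print(where());row((-55,-59,80),0)
E
python3 -m handwheel '[{"dx":0,"dy":0,"dz":0,"ax":0,"ay":0,"az":0},{"dx":0,"dy":0,"dz":0,"ax":0,"ay":0,"az":0},{"dx":0,"dy":0,"dz":0,"ax":0,"ay":0,"az":0},{"dx":0,"dy":0,"dz":0,"ax":0,"ay":0,"az":0},{"dx":0,"dy":0,"dz":0,"ax":0,"ay":0,"az":0}]' 255
python3 - <<'E'
from h import *
print(where());row((-55,-59,80),0)
E
```

```text
time: 7.35
tool_pos: [0.4849, 0.0462, 0.0846]
tool_rot: [-0.0, 0.999, -0.054, -0.001]
contact_force: [-0.1, 0.1, 0.0]
gripper_width: 0.765
[-52.6 -58.3  84.6]
d [-0.0024  0.0007  0.0047] a [ 0.      0.0015 -0.0006] | [0.4825 0.0457 0.08  ] t 7.35 F [-0.1  0.1  0. ] w 0.765 j [-0.06 -0.14  2.06  0.    1.23  0.05]
time: 7.98
tool_pos: [0.4852, 0.0463, 0.0869]
tool_rot: [-0.0, 0.999, -0.055, -0.001]
contact_force: [-2.6, 0.5, 6.6]
gripper_width: 0.299
[-52.3 -58.2  86.9]
d [-0.0027  0.0009  0.0069] a [-0.0004  0.0013 -0.0017] | [0.4825 0.0457 0.08  ] t 7.97 F [-2.6  0.5  6.6] w 0.299 j [-0.06 -0.14  2.05  0.    1.23  0.05]
```

Width reads 25.4 mm. The 12 mm bar read 9.6, so this matches the 28 mm of a full squeeze. Release, lift and check.

```bash
python3 -m handwheel '[{"dx":0,"dy":0,"dz":0,"ax":0,"ay":0,"az":0},{"dx":0,"dy":0,"dz":0,"ax":0,"ay":0,"az":0},{"dx":0,"dy":0,"dz":-0.03,"ax":0,"ay":0,"az":0},{"dx":0,"dy":0,"dz":-0.07,"ax":0,"ay":0,"az":0},{"dx":0,"dy":0,"dz":-0.07,"ax":0,"ay":0,"az":0}]' 60
python3 - <<'E'
from h import *
from plant import manip
f=manip.grab_frame("side");cv2.imwrite("pics/side5.png",cv2.resize(f["image"][115:265,190:370],None,fx=4,fy=4,interpolation=cv2.INTER_CUBIC))
print(where());row((37,-59,160),0);row((37,-59,80),0)
E
```

```text
time: 8.6
tool_pos: [0.4884, 0.0459, 0.1596]
tool_rot: [0.0, 0.999, -0.054, 0.005]
contact_force: [-0.2, 0.3, 0.3]
gripper_width: 0.77
[-50.7 -58.3 157.2]
d [ 0.0877  0.0006 -0.0024] a [-0.0002 -0.005  -0.0013] | [0.5739 0.0359 0.16  ] t 8.65 F [-0.7 -0.2 -0.4] w 0.762 j [-0.06 -0.23  2.   -0.    1.36  0.05]
d [0.0873 0.0006 0.0776] a [-0.0002 -0.005  -0.0013] | [0.5739 0.0359 0.08  ] t 8.65 F [-0.7 -0.2 -0.4] w 0.762 j [-0.06 -0.23  2.   -0.    1.36  0.05]
```

View pics/side5.png

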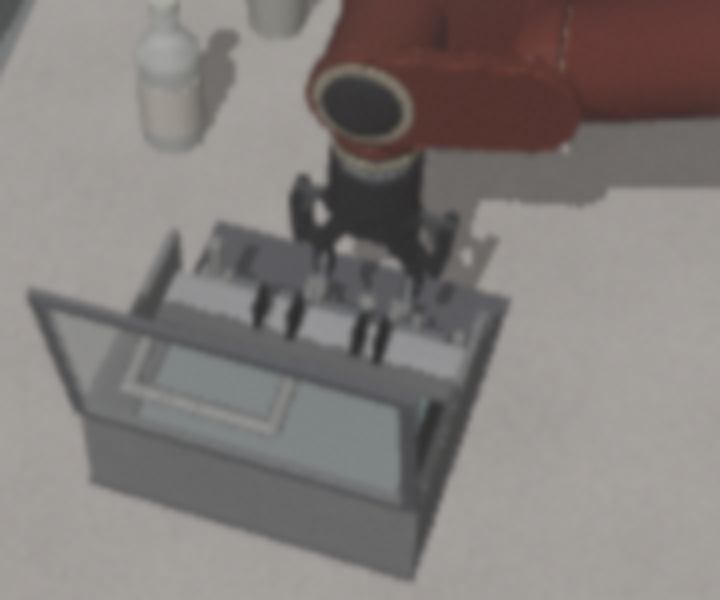

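Catch a's plates, at (358,335) and (381,340), are now close together. Next is catch b.

```bash
python3 -m handwheel '[{"dx":0.05,"dy":0,"dz":0,"ax":0,"ay":-0.005,"az":0},{"dx":0.089,"dy":0,"dz":0,"ax":0,"ay":-0.005,"az":0},{"dx":0.089,"dy":0,"dz":0.02,"ax":0,"ay":-0.005,"az":0},{"dx":0.089,"dy":0,"dz":0.05,"ax":0,"ay":-0.005,"az":0},{"dx":0.089,"dy":0,"dz":0.074,"ax":0,"ay":-0.005,"az":0}]' 60
python3 - <<'E'
from h import *
print(where());row((39,-59,82),0)
E
```

```text
time: 9.28
tool_pos: [0.5711, 0.0367, 0.0773]
tool_rot: [-0.0, 0.999, -0.054, -0.005]
contact_force: [0.2, 0.3, 0.3]
gripper_width: 0.764
[ 34.1 -58.5  77.3]
d [ 0.0049  0.0005 -0.0048] a [ 0.0002  0.0097 -0.0012] | [0.5759 0.0357 0.082 ] t 9.28 F [0.2 0.3 0.3] w 0.764 j [-0.07  0.08  1.85  0.    1.22  0.04]
```

```bash
python3 -m handwheel '[{"dx":0,"dy":0,"dz":0,"ax":0,"ay":0,"az":0},{"dx":0,"dy":0,"dz":0,"ax":0,"ay":0,"az":0}]' 60
python3 - <<'E'
from h import *
print(where());row((39,-59,82),0)
E
```

```text
time: 9.52
tool_pos: [0.5733, 0.0365, 0.0809]
tool_rot: [-0.0, 0.999, -0.054, -0.003]
contact_force: [-0.0, 0.2, 0.9]
gripper_width: 0.764
[ 36.3 -58.4  80.9]
d [ 0.0027  0.0006 -0.0011] a [ 0.      0.0054 -0.0013] | [0.5759 0.0357 0.082 ] t 9.53 F [-0.   0.2  0.9] w 0.764 j [-0.07  0.08  1.85  0.    1.22  0.04]
```

```bash
python3 -m handwheel '[{"dx":0.002,"dy":0,"dz":0,"ax":0,"ay":0,"az":0},{"dx":0.002,"dy":0,"dz":0,"ax":0,"ay":0,"az":0},{"dx":0.002,"dy":0,"dz":0,"ax":0,"ay":0,"az":0},{"dx":0.002,"dy":0,"dz":0,"ax":0,"ay":0,"az":0},{"dx":0.002,"dy":0,"dz":0,"ax":0,"ay":0,"az":0}]' 255
python3 - <<'E'
from h import *
print(where());row((39,-59,82),0)
E
```

```text
time: 10.15
tool_pos: [0.5765, 0.0363, 0.0826]
tool_rot: [-0.0, 0.999, -0.055, -0.002]
contact_force: [-0.3, 1.2, 6.2]
gripper_width: 0.306
[ 39.5 -58.3  82.6]
d [-0.0005  0.0007  0.0006] a [-0.0004  0.0037 -0.0018] | [0.5759 0.0357 0.082 ] t 10.15 F [-0.3  1.2  6.2] w 0.306 j [-0.07  0.08  1.84  0.    1.22  0.04]
```

```bash
python3 -m handwheel '[{"dx":0,"dy":0,"dz":0,"ax":0,"ay":0,"az":0},{"dx":0,"dy":0,"dz":0,"ax":0,"ay":0,"az":0}]' 255; 
python3 -m handwheel '[{"dx":0,"dy":0,"dz":0,"ax":0,"ay":0,"az":0},{"dx":0,"dy":0,"dz":0,"ax":0,"ay":0,"az":0},{"dx":0,"dy":0,"dz":-0.04,"ax":0,"ay":0,"az":0},{"dx":0,"dy":0,"dz":-0.08,"ax":0,"ay":0,"az":0},{"dx":0,"dy":0,"dz":-0.08,"ax":0,"ay":0,"az":0}]' 60
python3 - <<'E'
from h import *
from plant import manip
f=manip.grab_frame("side");cv2.imwrite("pics/side6.png",cv2.resize(f["image"][115:265,190:370],None,fx=4,fy=4,interpolation=cv2.INTER_CUBIC))
print(where());row((105,-98,170),45);row((105,-98,170),0);row((105,-98,170),90)
E
```

```text
time: 10.4
tool_pos: [0.5766, 0.0362, 0.0827]
tool_rot: [-0.0, 0.999, -0.055, -0.002]
contact_force: [-0.2, -0.0, 6.5]
gripper_width: 0.308
time: 11.02
tool_pos: [0.5789, 0.036, 0.1656]
tool_rot: [-0.0, 0.999, -0.054, 0.002]
contact_force: [0.5, 0.3, -0.1]
gripper_width: 0.765
[ 40.4 -58.4 163. ]
d [ 0.0646  0.0395 -0.0071] a [-4.000e-04  7.000e-04 -7.867e-01] | [ 0.6374 -0.0102  0.17  ] t 11.07 F [-0.3 -0.1 -0.2] w 0.762 j [-0.07 -0.    1.79  0.    1.36  0.04]
d [ 0.0646  0.0395 -0.0071] a [-0.0001  0.0007 -0.0013] | [ 0.6374 -0.0102  0.17  ] t 11.07 F [-0.3 -0.1 -0.2] w 0.762 j [-0.07 -0.    1.79  0.    1.36  0.04]
d [ 0.0646  0.0395 -0.0071] a [5.0000e-04 6.0000e-04 1.5695e+00] | [ 0.6374 -0.0102  0.17  ] t 11.07 F [-0.3 -0.1 -0.2] w 0.762 j [-0.07 -0.    1.79  0.    1.36  0.04]
```

View pics/side6.png

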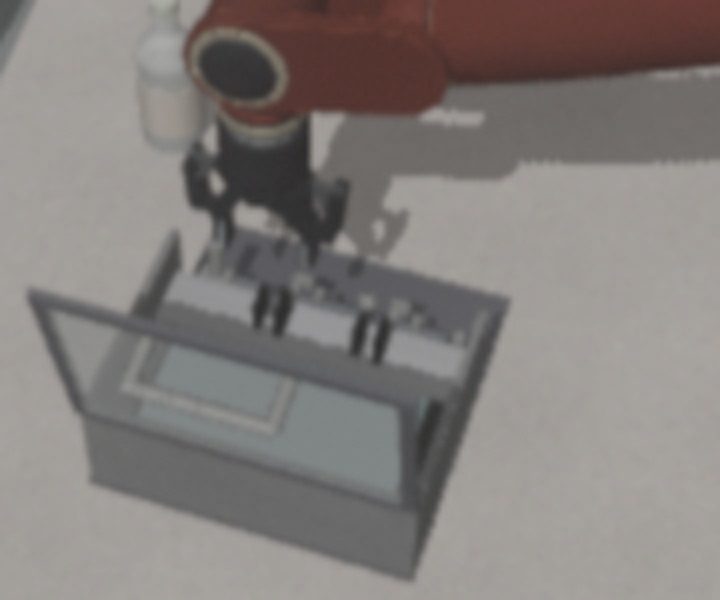

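Both catches are squeezed: the pairs at (263,308)/(280,312) and (360,338)/(380,342) are each close together. Next I move above the gate post with the jaws at 45° and part-closed.

```bash
python3 -m handwheel '[{"dx":0.02,"dy":0.01,"dz":0,"ax":0,"ay":0,"az":-0.18},{"dx":0.04,"dy":0.02,"dz":0,"ax":0,"ay":0,"az":-0.36},{"dx":0.06,"dy":0.03,"dz":0,"ax":0,"ay":0,"az":-0.54},{"dx":0.065,"dy":0.04,"dz":0,"ax":0,"ay":0,"az":-0.72},{"dx":0.065,"dy":0.04,"dz":0,"ax":0,"ay":0,"az":-0.787}]' 150
python3 - <<'E'
from h import *
from plant import manip
for n in("side","top"):
    f=manip.grab_frame(n);np.savez(n+"7.npz",**f);c=f["image"][115:265,190:370] if n=="side" else f["image"][130:260,170:330]
    cv2.imwrite(f"pics/{n}7.png",cv2.resize(c,None,fx=4.4,fy=4.4,interpolation=cv2.INTER_CUBIC))
print(where());row((105.5,-97.5,84),45)
E
```

```text
time: 11.7
tool_pos: [0.6357, -0.0113, 0.1581]
tool_rot: [-0.002, 0.943, 0.333, -0.004]
contact_force: [0.6, -0.0, 0.4]
gripper_width: 0.406
[103.1 -98.8 158.3]
d [0.003  0.0012 0.0743] a [-0.0059  0.0058 -0.0003] | [ 0.6379 -0.0098  0.084 ] t 11.8 F [-0.6 -0.2  0. ] w 0.409 j [-0.13  0.14  1.65 -0.    1.37 -0.81]
```

View pics/side7.png

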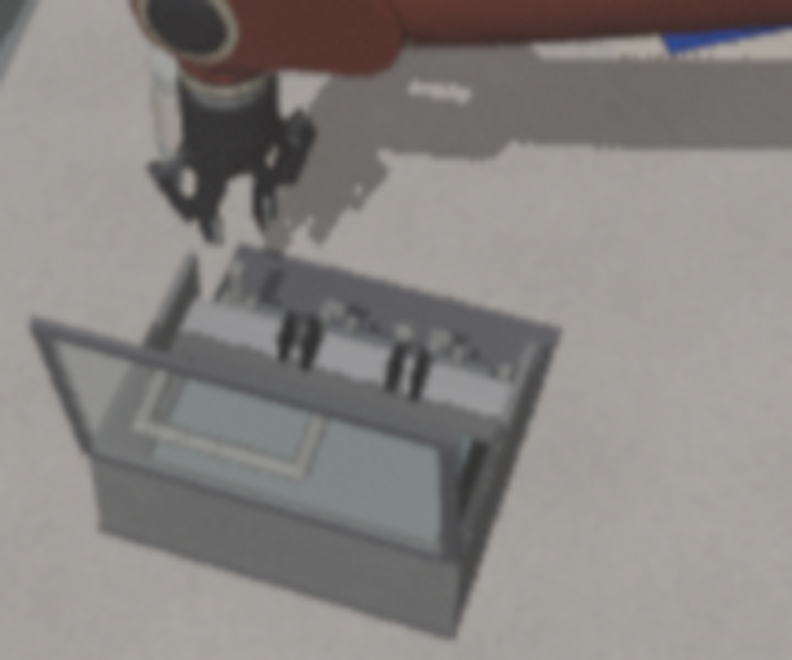

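View pics/top7.png

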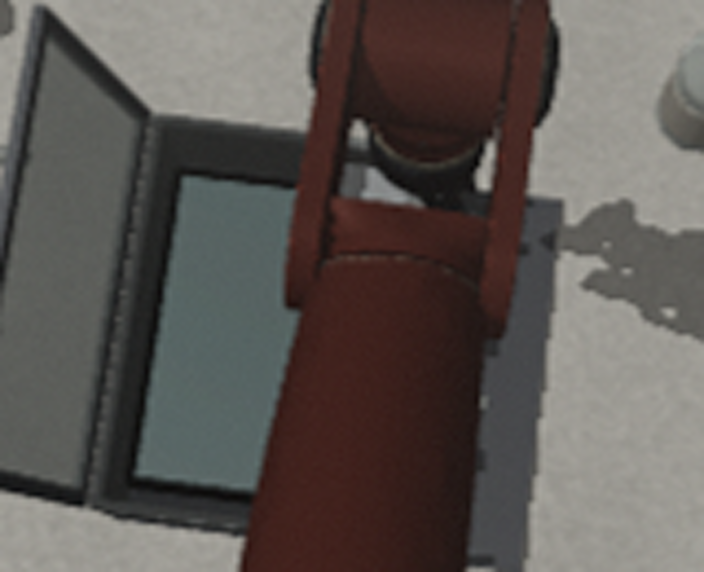

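The side view shows the post top just below the fingers at about (237,265), and the top view has it hidden under the arm. I'll check the post by ray from the side view.

Run:
```python
from h import *
f=dict(np.load("side7.npz"))
for L in((105,-98,117),(105,-98,98),(12,-60,108)):
    u,v=proj(f,L2W(L)); print(L,u,v,"zoom",(u-190+.4)*4.4,(v-115+.4)*4.4)
cv2.imwrite("pics/side7z.png",cv2.resize(np.clip(f["image"][160:195,225:275]*1.6,0,255).astype(np.uint8),None,fx=15,fy=15,interpolation=cv2.INTER_CUBIC))
u,v=proj(f,L2W((105,-98,117)));print((u-225+.5)*15,(v-160+.5)*15)
```

```text
(105, -98, 117) 243.46204004949996 175.04924930544396 zoom 236.99297621779985 265.97669694395347
(105, -98, 98) 243.66756171917262 178.39631960353617 zoom 237.89727156435956 280.7038062555592
(12, -60, 108) 264.5377855795989 191.09695617423955 zoom 329.72625655023523 336.58660716665406
284.43060074249945 233.23873958165947
```

View pics/side7z.png

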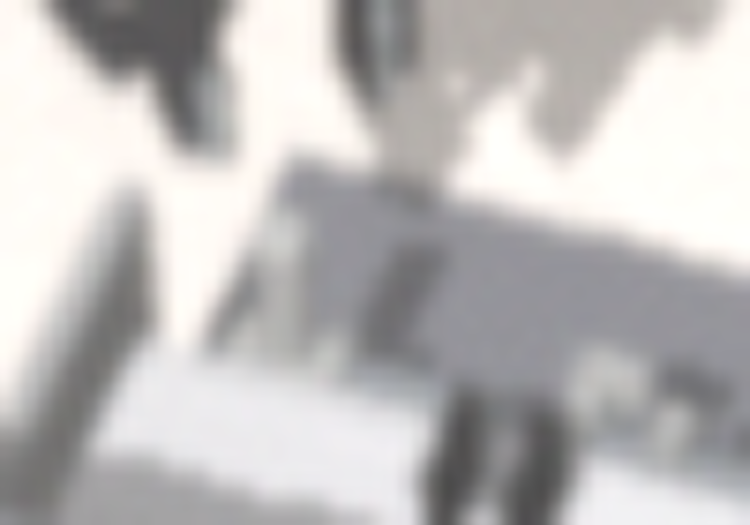

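The post top shows at (285,220) against a predicted (284,233), which is within about 2–3 mm. I'll go down and pinch it.

```bash
python3 -m handwheel '[{"dx":0.001,"dy":0.001,"dz":0,"ax":0,"ay":0,"az":0},{"dx":0.001,"dy":0.001,"dz":0.03,"ax":0,"ay":0,"az":0},{"dx":0.001,"dy":0.001,"dz":0.06,"ax":0,"ay":0,"az":0},{"dx":0.001,"dy":0.001,"dz":0.072,"ax":0,"ay":0,"az":0},{"dx":0.001,"dy":0.001,"dz":0.072,"ax":0,"ay":0,"az":0}]' 150
python3 - <<'E'
from h import *
print(where());row((105,-98.5,84),45)
E
python3 -m handwheel '[{"dx":0,"dy":0,"dz":0,"ax":0,"ay":0,"az":0},{"dx":0,"dy":0,"dz":0,"ax":0,"ay":0,"az":0},{"dx":0,"dy":0,"dz":0,"ax":0,"ay":0,"az":0},{"dx":0,"dy":0,"dz":0,"ax":0,"ay":0,"az":0}]' 255
python3 - <<'E'
from h import *
print(where());row((105,-98,84),45)
E
```

```text
time: 12.42
tool_pos: [0.6368, -0.0106, 0.0876]
tool_rot: [-0.002, 0.943, 0.332, -0.003]
contact_force: [0.3, -0.2, 0.1]
gripper_width: 0.416
[104.4 -98.4  87.6]
d [0.0004 0.0005 0.0036] a [-0.005   0.005   0.0001] | [ 0.6373 -0.0107  0.084 ] t 12.43 F [ 0.3 -0.2  0.1] w 0.416 j [-0.13  0.21  1.69 -0.    1.25 -0.81]
time: 12.92
tool_pos: [0.6388, -0.0109, 0.0905]
tool_rot: [-0.0, 0.943, 0.332, -0.001]
contact_force: [0.7, 0.7, 6.5]
gripper_width: 0.138
[106.5 -98.5  90.5]
d [-0.0007 -0.0014  0.0065] a [-0.0012  0.001   0.0001] | [ 0.6374 -0.0102  0.084 ] t 12.93 F [0.7 0.7 6.5] w 0.138 j [-0.13  0.21  1.69  0.    1.25 -0.81]
```

Run:
```python
import numpy as np
for i in range(1,16):
    t=1.57*i/15; lx=.23*(np.cos(t)-1);ly=-.23*np.sin(t); print(i,round(t,3),"dx %.3f dy %.3f"%(.7071*(lx+ly),.7071*(lx-ly)))
```

```text
1 0.105 dx -0.018 dy 0.016
2 0.209 dx -0.037 dy 0.030
3 0.314 dx -0.058 dy 0.042
4 0.419 dx -0.080 dy 0.052
5 0.523 dx -0.103 dy 0.060
6 0.628 dx -0.127 dy 0.065
7 0.733 dx -0.151 dy 0.067
8 0.837 dx -0.175 dy 0.067
9 0.942 dx -0.199 dy 0.065
10 1.047 dx -0.222 dy 0.060
11 1.151 dx -0.245 dy 0.052
12 1.256 dx -0.267 dy 0.042
13 1.361 dx -0.288 dy 0.030
14 1.465 dx -0.307 dy 0.016
15 1.57 dx -0.325 dy 0.000
```

```bash
python3 -m handwheel '[{"dx":-0.009,"dy":0.008,"dz":0,"ax":0,"ay":0,"az":0},{"dx":-0.018,"dy":0.016,"dz":0,"ax":0,"ay":0,"az":0},{"dx":-0.037,"dy":0.03,"dz":0,"ax":0,"ay":0,"az":0},{"dx":-0.058,"dy":0.042,"dz":0,"ax":0,"ay":0,"az":0},{"dx":-0.058,"dy":0.042,"dz":0,"ax":0,"ay":0,"az":0}]'
python3 - <<'E'
from h import *
w=where();print(w,np.hypot(w[0]+125,w[1]+98),np.arctan2(-98-w[1],w[0]+125));row((105,-98,84),45)
E
```

```text
time: 13.55
tool_pos: [0.6203, -0.0822, 0.0905]
tool_rot: [0.0, 0.944, 0.331, 0.0]
contact_force: [6.8, 0.6, 4.2]
gripper_width: 0.141
[  95.7 -171.4   90.5] 232.58557564905007 0.3210707448480678
d [ 0.0583 -0.0455  0.0064] a [ 0.0007 -0.0004 -0.0037] | [ 0.6374 -0.0102  0.084 ] t 13.55 F [6.8 0.6 4.2] w 0.141 j [-0.25  0.18  1.72 -0.    1.24 -0.92]
```

```bash
python3 -m handwheel '[{"dx":-0.022,"dy":0.01,"dz":0,"ax":0,"ay":0,"az":0},{"dx":-0.045,"dy":0.018,"dz":0,"ax":0,"ay":0,"az":0},{"dx":-0.069,"dy":0.023,"dz":0,"ax":0,"ay":0,"az":0},{"dx":-0.093,"dy":0.025,"dz":0,"ax":0,"ay":0,"az":0},{"dx":-0.117,"dy":0.025,"dz":0,"ax":0,"ay":0,"az":0}]'
python3 - <<'E'
from h import *
w=where();print(w,np.hypot(w[0]+125,w[1]+98),np.arctan2(-98-w[1],w[0]+125));row((105,-98,84),45)
from plant import manip
f=manip.grab_frame("top");cv2.imwrite("pics/top8.png",f["image"])
E
```

```text
time: 14.18
tool_pos: [0.5447, -0.176, 0.0906]
tool_rot: [0.002, 0.943, 0.332, -0.0]
contact_force: [5.2, -5.3, 3.2]
gripper_width: 0.138
[  30.6 -272.8   90.6] 234.0222211671362 0.8434442630243864
d [ 0.1762 -0.0711  0.0059] a [ 0.0041  0.0023 -0.0001] | [ 0.6374 -0.0102  0.084 ] t 14.18 F [ 5.2 -5.3  3.2] w 0.138 j [-0.44  0.06  1.85 -0.    1.23 -1.12]
```

View pics/top8.png

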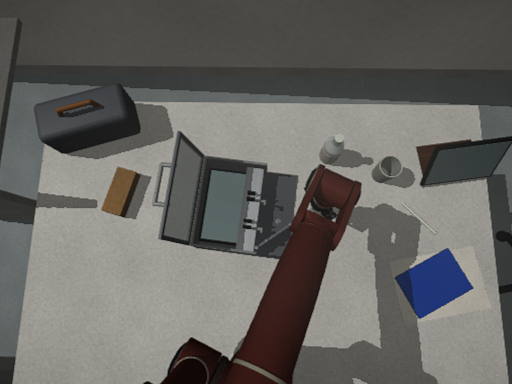

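The top view shows the gate swung out about 45° from (257,248) to the gripper. The bottle and tumbler are untouched and the lid is open. I'll continue the swing.

```bash
python3 -m handwheel '[{"dx":-0.024,"dy":-0.002,"dz":0,"ax":0,"ay":0,"az":0},{"dx":-0.047,"dy":-0.007,"dz":0,"ax":0,"ay":0,"az":0},{"dx":-0.07,"dy":-0.015,"dz":0,"ax":0,"ay":0,"az":0},{"dx":-0.092,"dy":-0.025,"dz":0,"ax":0,"ay":0,"az":0},{"dx":-0.113,"dy":-0.037,"dz":0,"ax":0,"ay":0,"az":0}]'
python3 - <<'E'
from h import *
w=where();print(w,np.hypot(w[0]+125,w[1]+98),np.arctan2(-98-w[1],w[0]+125));row((-123,-329,84),45)
E
```

```text
time: 14.85
tool_pos: [0.4318, -0.2154, 0.0905]
tool_rot: [-0.001, 0.943, 0.332, -0.001]
contact_force: [3.4, 3.5, 7.7]
gripper_width: 0.141
[ -77.4 -324.    90.5] 230.95835122376502 1.3632109022509304
d [-0.0358 -0.0287  0.0067] a [-0.0026  0.002  -0.0011] | [ 0.3859 -0.2154  0.084 ] t 14.85 F [3.4 3.5 7.7] w 0.141 j [-0.62 -0.16  2.06 -0.    1.24 -1.29]
```

```bash
python3 -m handwheel '[{"dx":-0.018,"dy":-0.014,"dz":0,"ax":0,"ay":0,"az":0},{"dx":-0.036,"dy":-0.029,"dz":0,"ax":0,"ay":0,"az":0},{"dx":-0.036,"dy":-0.029,"dz":0,"ax":0,"ay":0,"az":0},{"dx":-0.036,"dy":-0.029,"dz":0,"ax":0,"ay":0,"az":0}]'
python3 - <<'E'
from h import *
from plant import manip
w=where();print(w,np.hypot(w[0]+125,w[1]+98),np.arctan2(-98-w[1],w[0]+125));row((-123,-329,84),45)
for n in("side","top"):
    f=manip.grab_frame(n);np.savez(n+"9.npz",**f)
    c=f["image"][80:270,150:400] if n=="side" else f["image"][120:300,150:400]
    cv2.imwrite(f"pics/{n}9.png",cv2.resize(c,None,fx=3.1,fy=3.1,interpolation=cv2.INTER_CUBIC))
E
```

```text
time: 15.35
tool_pos: [0.3857, -0.2136, 0.0905]
tool_rot: [-0.003, 0.943, 0.332, -0.001]
contact_force: [2.4, 6.3, 9.2]
gripper_width: 0.138
[-123.3 -327.2   90.5] 229.20630445081565 1.5633793598369574
d [-0.001   0.0015  0.0065] a [-0.0059  0.0005 -0.0004] | [ 0.3859 -0.2154  0.084 ] t 15.35 F [2.4 6.3 9.2] w 0.138 j [-0.68 -0.27  2.16  0.    1.26 -1.35]
```

View pics/side9.png

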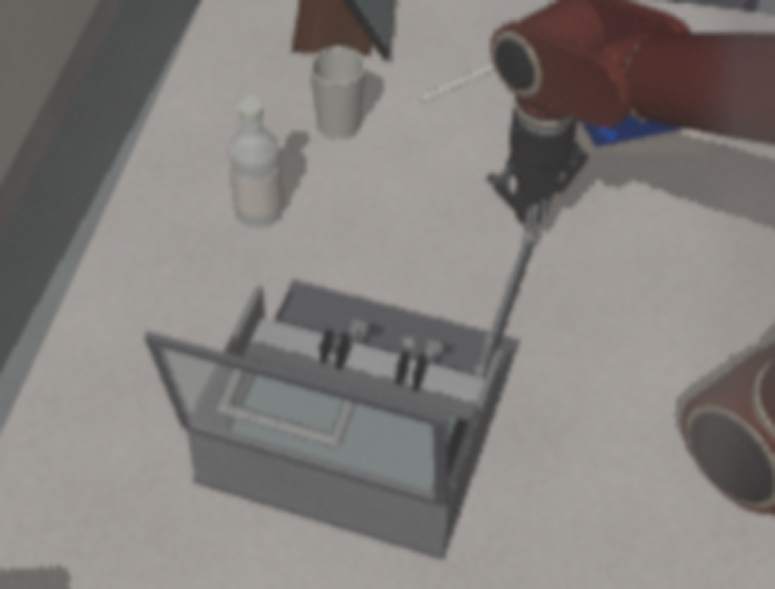

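View pics/top9.png

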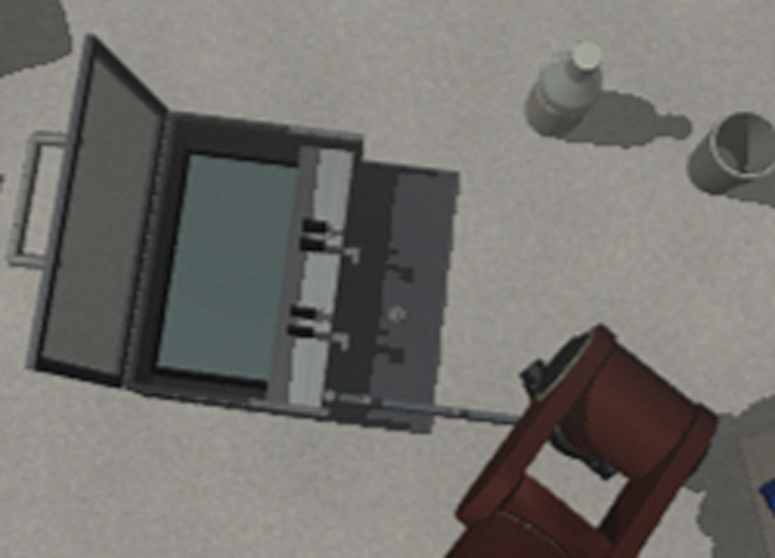

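The gate stands square to the doorway: the top view shows it from (330,396) to (515,418), in line with the side wall. The lid is open, both catches are squeezed and the bystanders are in place. I'll settle briefly and hand in.

```bash
python3 -m handwheel '[{"dx":0,"dy":0,"dz":0,"ax":0,"ay":0,"az":0},{"dx":0,"dy":0,"dz":0,"ax":0,"ay":0,"az":0},{"dx":0,"dy":0,"dz":0,"ax":0,"ay":0,"az":0},{"dx":0,"dy":0,"dz":0,"ax":0,"ay":0,"az":0},{"dx":0,"dy":0,"dz":0,"ax":0,"ay":0,"az":0}]'
python3 - <<'E'
from h import *
from plant import manip
w=where();print(w,np.arctan2(-98-w[1],w[0]+125))
print(manip.job_done()); print(where(),manip.state()["gripper_width"])
E
```

```text
time: 16.08
tool_pos: [0.386, -0.2136, 0.0904]
tool_rot: [-0.003, 0.943, 0.332, -0.001]
contact_force: [1.2, 6.4, 8.2]
gripper_width: 0.138
[-123.1 -327.2   90.4] 1.562506813358394
the job is handed in; nothing more can be done
None
the job is handed in; nothing more can be done
```

The locker is open as asked, and the job was handed in at about 16 s with the gripper still holding the gate. I lifted the lid by its bar onto its stop and let go. I then squeezed the catch nearer the hinge, then the one nearer the free end, and swung the gate out past its detent by its post.

- **Gate:** The tool position put it at about 1.56 rad, steady over the last 0.6 s, with the wrist force around 10 N.
- **Lid and catches:** The final pictures show the lid resting open and both pairs of catch plates close together. The gripper read about 26 mm on each squeeze, which I take as fully squeezed because it read 2.4 mm low on both the lid bar and the gate post.
- **Bystanders:** The bottle and tumbler look untouched in the final pictures. The carton was outside the final crops, but it was in place in the full view taken mid-swing and nothing went near it after that.
- **Disagreements:** The vision-based locker frame was 1–3 mm off what the grasps found, and one misread lid corner in the side view was dropped. Neither affected the result. Nothing could be read after hand-in, so there is no reading from the final second.

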